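# Lay an open slide box on its base and shut its lid

## Robot

A 6-joint arm with a two-finger parallel gripper is mounted at the origin on a cart in front of the work surface, level with it; the furniture and walls round the work are solid. World frame = base frame: x ahead of the robot, y to its left, z up, the work surface at z = 0. Lengths are in m, angles in rad, forces in N, time in s.
With the tool pointing down it reaches from about 0.35 to 0.775 m from the base axis. Payload 7.3 kg.
Tool frame: the origin (TCP) lies at the centre of the arm's flange, where the gripper is bolted on; the fingertips stand 178 mm ahead of it and the grasp point (between the pads) lies 159 mm ahead of it; z points along the fingers, y is the line along which they close (so a half turn about z gives the same grasp; the last joint's range is limited). The gripper opens to 92 mm and grips with 3 to 60 N. Pads are 19 mm wide; open, the fingers measure 130 mm over their backs; the gripper's body (75 mm by 190 mm) begins 47 mm behind the grasp point.
Start: joints at [-1.464, 0.342, 1.524, -0, 1.275, -0.146], TCP at [0.131, -0.508, 0.405] pointing down, gripper open.
Joint ranges: [-2.53, 2.53], [-0.77, 2.02], [0.04, 2.7], [-1, 4.14], [0.28, 2.66], [-3.11, 3.11]. Speed limits (rad/s): [2.57, 2.57, 3.14, 3.14, 3.14, 3.14].

## Interface

Orientations are given as [roll, pitch, yaw] about the fixed x, y, z axes, in that order (R = Rz(yaw) Ry(pitch) Rx(roll)).
In Python, from cell import robot gives the robot as it stands.
- The arm moves only by the tool send_path, called after ">>>" by a JSON object that holds its "fn" and its "kwargs". Schema: {"type":"object","properties":{"moves":{"type":"array","items":{"type":"object","properties":{"xyz":{"type":"array","items":{"type":"number"},"minItems":3,"maxItems":3},"rotvec":{"type":"array","items":{"type":"number"},"minItems":3,"maxItems":3}},"additionalProperties":false},"minItems":1,"maxItems":8},"aperture":{"type":"number"},"grip_n":{"type":"number"},"only":{"type":"string"},"quiet":{"type":"boolean"},"lines":{"type":"string"}},"required":["moves"],"additionalProperties":false}. moves is a list of rows, 1 to 8 of them, each an object with the fields xyz (a list: dx, dy, dz in fractions of the full range, 1 being 0.3 m), rotvec (a list: a rotation vector rx, ry, rz in a scale on which 1.0 is pi/2 rad); a field left out counts as zero; each row shifts and turns the commanded pose from where the row before left it, along the tool's axes as they then stand; what a row does not reach is not made up. A row lasts 1/12 s, in which the tool goes at most 0.0417 m and 0.125 rad, less where a joint would pass 70% of its speed; a pose out of reach is approached as far as the arm can. aperture is the finger opening in m, set as the call begins (left out keeps the last). The fingers move at their own pace and stop on an object; grip_n is the grip in N (left out, the last holds). Time passes only in rows, so rows that do not move let the fingers close. The tool returns the time, the measured TCP pose, the force, the opening and the grip force at its end. only (a regular expression) keeps the lines of the reply that match it, lines (a string "A,B") keeps lines A to B, and quiet returns only ok. Input that does not fit is refused with a message, and nothing moves.
- robot.observe(): the state, without advancing time (a new reading comes with each control period).
- robot.read_camera(name): name is "scene" or "top" or "wrist"; returns a dict with "image" (400x640x3 uint8, red, green, blue), "fx", "fy", "cx", "cy" (pixels), "pose" (4x4, takes a point from camera to world coordinates). Camera axes: x right, y down, z forward; pixel columns grow to the right and rows downward; lengths in m; the calibration is good to about 2 mm. A picture is of the moment at which its call begins. There is no depth.
- robot.hand_in(): hands the job in; it is judged then, once.
The state is a dict: "time": time; "qpos": joint angles; "qvel": joint speeds; "joint_efforts": joint torques, N m; "tool_pos": TCP position; "tool_rot": TCP orientation; "contact_force": force on the tool from outside, world axes, zero at the start; "torque": the same for the moment, N m; "opening": finger opening in m; "grip_force": force on a finger pad.
Only numpy, scipy, OpenCV 4.12 (cv2) and the standard library are available. Lean on these libraries where they do the work, as an engineer would, in place of code of your own. Each camera call takes 0.05 s, during which the arm holds its last target. There are 200 camera calls.

## Task

The open slide box has been left standing on its hinge side to dry, with its lid flat on the bench. Without grasping or lifting anything, push the standing tray over, away from its lid, so that it lies on its base where it stands, not shoved along the bench; then push the raised lid over and press it fully shut, and leave the other things alone.

Things in the scene. Friction and masses are not known exactly. Their poses are not given: they have to be found in the camera images.
- slide_box: open blue plastic slide box, 0.14-0.19 kg, loose: slotted tray 85 (x) x 180 (y) x 24 (z) mm, walls 2 mm, with a hinged lid. Origin: centre of the tray's underside. z: out of the hollow (up once it lies on its base), +x to the hinge side, y along the hinge. At the start it stands as an L: tray upright on its hinge side (x down, 85 mm tall), hollow and lid to any side
- slide_box_lid (a joint): hinge angle of that lid, rad: 0 shut, 1.57 square to the tray (as at the start), 1.92 its stop, fully open. Stiff hinge (0.024 N m): the lid stays where it is left and does not fall shut. Lid: plate 85 x 180 x 2 mm, at the start flat on the bench; shut, its top is 27 mm above the underside
- hinge (a point): middle of the hinge line between tray and lid, at x +44, y 0, z +24 mm of slide_box; on the bench at the start
- rim (a point): middle of the tray's rim on the side away from the hinge, at x -42, y 0, z +24 mm of slide_box; the top edge of the standing tray, 85 mm up. Pushed here, away from the lid, the tray first opens the hinge to its stop, then tips and brings the lid up; it falls on by itself only beyond about 45 degrees. Pushed the other way it would fold up upside down, which is wrong
- lip (a point): the small lip (32 mm wide) at the middle of the lid's free edge, 90 mm from the hinge line; shut, it stands 4 mm past the tray and 26 mm above the underside
- closed_box: the other blue slide box, closed and lying flat, 93 x 180 x 27 mm; bystander
- slide_pack: open white card pack of glass slides, 60 x 82 x 28 mm; bystander
- coplin_jar: round glass staining jar with a knobbed lid, 60 mm across and 108 mm tall; bystander
- wash_bottle: white squeeze wash bottle with a red spout, 65 x 96 x 200 mm; bystander
- forceps: steel forceps lying flat, 126 mm long; bystander
- marker_pen: marker pen lying flat, 135 mm long, 17 mm thick; bystander
- timer: white digital bench timer lying flat, 60 x 68 x 18 mm; bystander

How it is judged:
On the way:
1. the tray lies on its base, hollow up, with the lid still open (angle between slide_box's own z axis and vertical below 0.12 rad and height (world z) of slide_box below 0.01 m and value of joint slide_box_lid above 0.5 rad), for 0.2 s.
At the end, for the whole second after the job is handed in: the slide box lies flat on its base on the bench (tilt under 0.05 rad, right way up), its lid shut to within 0.05 rad, at rest, its origin within 120 mm of where it was at the start (tipping alone moves it about 60 to 75 mm) (angle between slide_box's own z axis and vertical below 0.05 rad and height (world z) of slide_box below 0.006 m and value of joint slide_box_lid below 0.05 rad and distance of slide_box from where it was at the start of the episode below 0.12 m and linear speed of slide_box below 0.01 m/s); the robot touches nothing.
It fails at once if the slide box is lifted or carried (height (world z) of slide_box above 0.07 m or (angle between slide_box's own z axis and vertical below 0.2 rad and height (world z) of slide_box above 0.025 m)).
It fails at once if one of the other things is disturbed (moved over 20 mm) (distance of any of closed_box, slide_pack, coplin_jar, wash_bottle, forceps, marker_pen, timer from where it was at the start of the episode above 0.02 m).
It also fails if it takes over 58 s, if anything falls off the work surface, if the arm or the gripper's body presses on something with over 40 N, if the wrist force passes 120 N, or if a joint passes its speed limit or range.

## Working session

There is one attempt and no reset: what is moved stays moved. The work goes in short steps, Python scripts to look and compute and a tool call to move; the robot and the scene stay as the last step left them, time stands still between calls to the robot, and variables do not carry over. Pictures are saved under pics/ and viewed, at most 10 in all, crops included, and the job is handed in when it is done.

```bash
mkdir -p pics; ls; python3 - <<'E'
from cell import robot
import cv2
for n in ("top","scene"):
    c=robot.read_camera(n); cv2.imwrite(f"pics/{n}0.png",c["image"][:,:,::-1]); print(n,c["fx"],c["cx"],c["cy"],c["pose"].round(3).tolist())
s=robot.observe();print(s)
E
```

```text
pics
top 441.9886712025623 316.97731601283937 198.4362154626183 [[0.023, -0.998, 0.062, 0.509], [-1.0, -0.024, -0.019, 0.079], [0.02, -0.062, -0.998, 1.342], [0.0, 0.0, 0.0, 1.0]]
scene 515.8434597269702 324.92289072859734 202.27180358722924 [[-0.851, -0.359, 0.383, 0.003], [-0.525, 0.584, -0.619, 0.993], [-0.001, -0.728, -0.686, 1.1], [0.0, 0.0, 0.0, 1.0]]
{'time': 0.1, 'qpos': array([-1.46400531e+00,  3.42635785e-01,  1.52489746e+00, -5.75303632e-06,
        1.27538904e+00, -1.46027614e-01]), 'qvel': array([-0.00135426, -0.00099662, -0.00363365, -0.00200861,  0.00103955,
       -0.00103855]), 'joint_efforts': array([ 2.43562783e-03, -4.32004344e+01, -2.44694299e+01,  7.21784472e-02,
        5.25608927e-02, -3.63082449e-05]), 'tool_pos': array([ 0.13131474, -0.50819382,  0.40413164]), 'tool_rot': array([-3.14027637e+00, -1.88031129e-04,  2.52820189e-01]), 'contact_force': array([-0.18552042, -0.05548561, -0.14044984]), 'torque': array([-0.03431108, -0.03227143,  0.00572031]), 'grip_force': 0.0, 'opening': 0.09173940731144205}
```

View pics/top0.png

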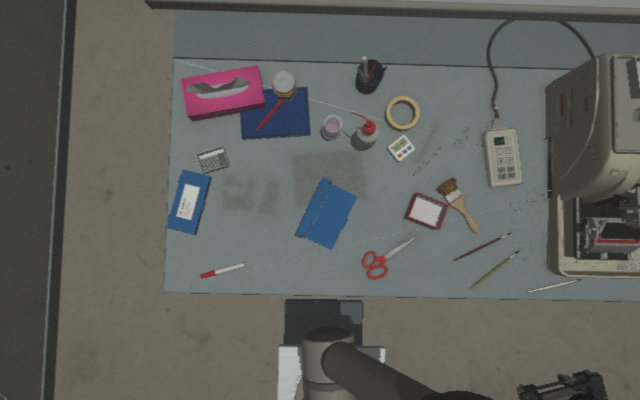

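View pics/scene0.png

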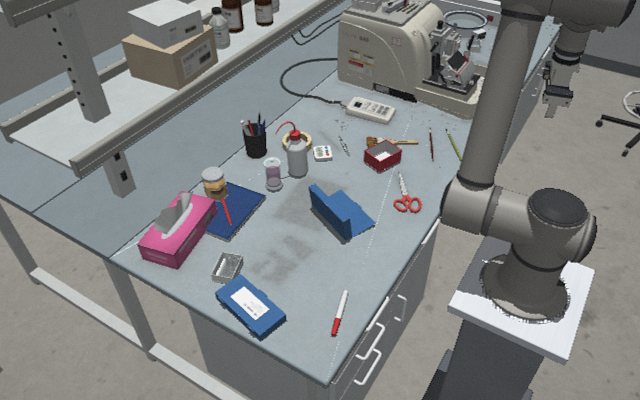

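The standing tray is at about (318,208) in the top view, and its lid lies to the right of it, toward (335,220). The open space is on the left, around (250,190). I'll zoom in to get the corners.

```bash
python3 - <<'E'
import cv2,numpy as np
a=cv2.imread("pics/top0.png")[165:260,280:370]; b=cv2.imread("pics/scene0.png")[170:250,295:385]
f=lambda i:cv2.resize(i,None,fx=6,fy=6,interpolation=cv2.INTER_CUBIC)[:570]
A=f(a);B=f(b);o=np.zeros((570,1080,3),np.uint8);o[:A.shape[0],:540]=A;o[:B.shape[0],540:]=B
cv2.imwrite("pics/z0.png",cv2.resize(o,(800,422)))
E
```

```text
(no output)
```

View pics/z0.png

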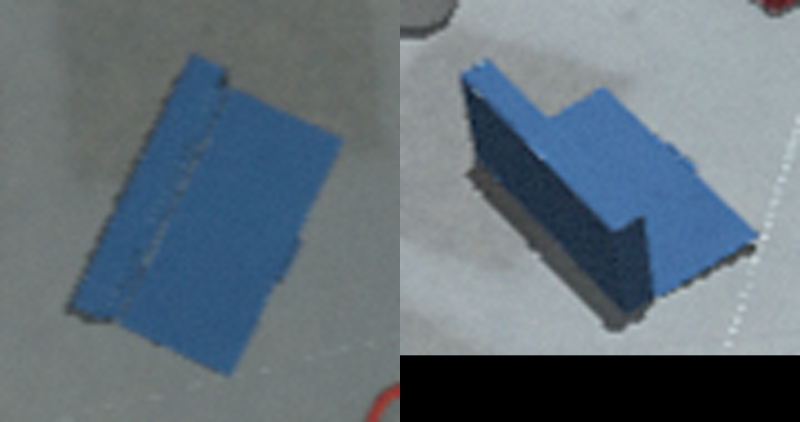

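The zoom shows these top-view corners, in zoom pixels:
- **Lid free edge:** (342,138) and (230,376)
- **Tray top, outer edge:** (192,53) and (70,310)
- **Tray top, inner edge:** (228,72) and (115,320)

```bash
cat > h.py <<'E'
import numpy as np
from cell import robot
def pix2w(c,u,v,z):
    P=c["pose"]; d=P[:3,:3]@np.array([(u-c["cx"])/c["fx"],(v-c["cy"])/c["fy"],1]); o=P[:3,3]
    return o+d*(z-o[2])/d[2]
E
python3 - <<'E'
from h import *
c=robot.read_camera("top"); k=4.444
f=lambda x,y,z,dx=280,dy=165:pix2w(c,dx+x/k,dy+y/k,z)
L=[f(342,138,.002),f(230,376,.002)]; O=[f(192,53,.086),f(70,310,.086)]; I=[f(228,72,.086),f(115,320,.086)]
for n,X in zip("LOI",(L,O,I)): d=X[0]-X[1]; print(n,np.round(X,4).tolist(),np.round((X[0]+X[1])/2,4),np.linalg.norm(d),np.arctan2(d[1],d[0]))
for n,u,v,z in [("closed",187,202,.02),("pack",213,160,.02),("jar",332,122,.1),("bottle",367,130,.15),("timer",401,148,.018),("pen1",204,274,.01),("pen2",243,265,.01),("sciss",368,262,.01),("calc",222,160,.01),("sciss2",383,250,.01),("box",418,205,.03)]: print(n,pix2w(c,u,v,z).round(3))
c=robot.read_camera("scene"); g=lambda x,y,z:pix2w(c,295+(x-400)/k,170+y/k,z)
print("scene: outer top",g(463,72,.086),"inner top",g(643,218,.086),"lid",g(757,236,.002),g(603,88,.002))
E
```

```text
L [[0.6033, -0.0682, 0.002], [0.4394, 0.0053, 0.002]] [ 0.5214 -0.0315  0.002 ] 0.17957867795573085 -0.4211998942592178
O [[0.6498, 0.0386, 0.086], [0.4834, 0.1127, 0.086]] [0.5666 0.0757 0.086 ] 0.18220429646174394 -0.4188925244921916
I [[0.6381, 0.0152, 0.086], [0.4777, 0.0839, 0.086]] [0.5579 0.0496 0.086 ] 0.17456255441164215 -0.40464300356136756
closed [0.572 0.441 0.02 ]
pack [0.7   0.368 0.02 ]
jar [0.806 0.017 0.1  ]
bottle [ 0.775 -0.076  0.15 ]
timer [ 0.752 -0.198  0.018]
pen1 [0.359 0.384 0.01 ]
pen2 [0.388 0.27  0.01 ]
sciss [ 0.405 -0.104  0.01 ]
calc [0.702 0.343 0.01 ]
sciss2 [ 0.442 -0.149  0.01 ]
box [ 0.579 -0.248  0.03 ]
scene: outer top [0.64518921 0.04393992 0.086     ] inner top [0.47497571 0.10040195 0.086     ] lid [0.44067588 0.00120192 0.002     ] [ 0.60352521 -0.07275324  0.002     ]
```

```bash
cat >> h.py <<'E'
from scipy.spatial.transform import Rotation as Ro
O=np.array([.566,.0755]); n=np.array([.407,.913]); b=np.array([.913,-.407]); YAW=np.arctan2(n[1],n[0])
def delta(s,ztip,yaw=YAW,t=0.):
    "tool-axis shift (present orientation), then turn, to bring the fingertip to s along n from O, t along hinge"
    o=robot.observe(); R=Ro.from_euler('xyz',o["tool_rot"])
    w=np.r_[O+s*n+t*b,ztip+.178]-o["tool_pos"]; T=Ro.from_euler('xyz',[np.pi,0,yaw])
    print("shift",R.inv().apply(w).round(4),"turn",(R.inv()*T).as_rotvec().round(4))
E
python3 -c "
from h import *
delta(-.06,.227)"
```

```text
shift [ 5.295e-01 -4.095e-01 -3.000e-04] turn [-7.000e-04 -5.000e-04 -8.986e-01]
```

Careful with the scale: shifts go in shares of 0.3 m and turns go in shares of pi/2 rad. That gives: 0.0294 m is 0.098, -0.0228 m is -0.076.

>>> {"fn": "send_path", "kwargs": {"moves": [{"xyz": [0.098,-0.076,0]},{"xyz": [0.098,-0.076,0]},{"xyz": [0.098,-0.076,0]},{"xyz": [0.098,-0.076,0]},{"xyz": [0.098,-0.076,0]},{"xyz": [0.098,-0.076,0]},{"xyz": [0.098,-0.076,0]},{"xyz": [0.098,-0.076,0]}], "aperture": 0}}

```text
time: 0.87
tool_pos: [0.3141, -0.2712, 0.4048]
tool_rot: [3.141, -0.0, 0.252]
contact_force: [-0.1, -0.4, 0.2]
opening: 0.0429
grip_force: 0.0
```

>>> {"fn": "send_path", "kwargs": {"moves": [{"xyz": [0.098,-0.076,0]},{"xyz": [0.098,-0.076,0]},{"xyz": [0.098,-0.076,0]},{"xyz": [0.098,-0.076,0]},{"xyz": [0.098,-0.076,0]},{"xyz": [0.098,-0.076,0]},{"xyz": [0.098,-0.076,0]},{"xyz": [0.098,-0.076,0]}]}}

```text
time: 1.53
tool_pos: [0.4963, -0.0356, 0.4047]
tool_rot: [3.141, 0.0, 0.253]
contact_force: [0.8, -0.8, -0.1]
opening: 0.0004
grip_force: 0.0
```

>>> {"fn": "send_path", "kwargs": {"moves": [{"xyz": [0.098,-0.076,0]},{"xyz": [0.098,-0.076,0]},{}]}}

```text
time: 1.78
tool_pos: [0.5435, 0.0259, 0.4041]
tool_rot: [-3.14, -0.002, 0.257]
contact_force: [-0.5, 0.5, -1.1]
opening: 0.0004
grip_force: 0.0
```

>>> {"fn": "send_path", "kwargs": {"moves": [{"rotvec": [0,0,-0.0715]},{"rotvec": [0,0,-0.0715]},{"rotvec": [0,0,-0.0715]},{"rotvec": [0,0,-0.0715]},{"rotvec": [0,0,-0.0715]},{"rotvec": [0,0,-0.0715]},{"rotvec": [0,0,-0.0715]},{"rotvec": [0,0,-0.0715]}]}}

```text
time: 2.45
tool_pos: [0.5409, 0.0212, 0.4045]
tool_rot: [-3.141, 0.0, 1.157]
contact_force: [0.2, 0.8, 0.3]
opening: 0.0007
grip_force: 0.0
```

>>> {"fn": "send_path", "kwargs": {"moves": [{}]}}

```text
time: 2.53
tool_pos: [0.5409, 0.0212, 0.4045]
tool_rot: [-3.141, 0.0, 1.155]
contact_force: [-0.7, -0.2, -0.4]
opening: 0.0003
grip_force: 0.0
```

```bash
python3 -c "
from h import *
delta(-.06,.068)"
```

```text
shift [-1.000e-04  9.000e-04  1.585e-01] turn [-0.0004  0.0003  0.0036]
```

Converted, 0.03 m is 0.1, 0.0285 m is 0.095.

>>> {"fn": "send_path", "kwargs": {"moves": [{"xyz": [0,0,0.1]},{"xyz": [0,0,0.1]},{"xyz": [0,0,0.1]},{"xyz": [0,0,0.1]},{"xyz": [0,0,0.095]},{"xyz": [0,0,0.0333]},{}]}}

```text
time: 3.12
tool_pos: [0.5403, 0.0213, 0.2438]
tool_rot: [-3.136, 0.002, 1.149]
contact_force: [-0.7, 0.0, -0.2]
opening: 0.0005
grip_force: 0.0
```

>>> {"fn": "send_path", "kwargs": {"moves": [{"xyz": [0.02,0,0]},{"xyz": [0.02,0,0]},{"xyz": [0.02,0,0]},{"xyz": [0.02,0,0]},{"xyz": [0.02,0,0]},{"xyz": [0.02,0,0]},{"xyz": [0.02,0,0]},{"xyz": [0.02,0,0]}]}}

```text
time: 3.78
tool_pos: [0.5609, 0.0659, 0.2464]
tool_rot: [3.141, 0.0, 1.151]
contact_force: [0.1, -1.0, 0.3]
opening: 0.0005
grip_force: 0.1
```

```bash
python3 - <<'E'
from h import *; import cv2
delta(-.06,.068)
o=[robot.read_camera(k)["image"][:,:,::-1][a:a+120,200:400] for k,a in (("top",150),("scene",150))]
cv2.imwrite("pics/a1.png",cv2.resize(np.vstack(o),None,fx=2.4,fy=2.4,interpolation=2))
E
```

```text
shift [-0.0491  0.0008  0.0004] turn [ 0.0003  0.     -0.0001]
```

View pics/a1.png

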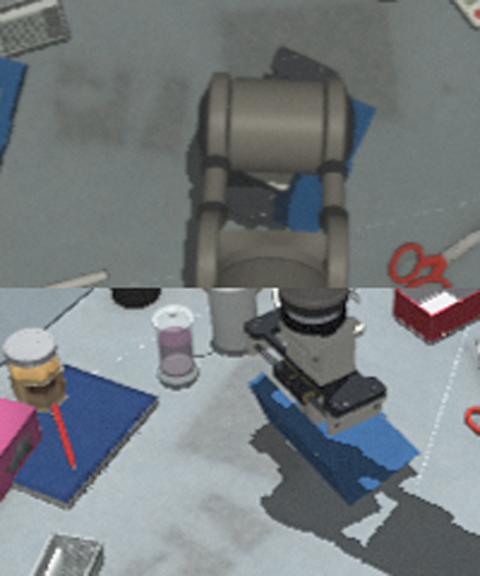

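The lower half (scene camera) shows the tray leaning away from the lid with the gripper behind its rim, at about (330,440). The lid is still low. The tip goes as planned, so I keep pushing.

Converted, 0.006 m is 0.02.

>>> {"fn": "send_path", "kwargs": {"moves": [{"xyz": [0.02,0,0]},{"xyz": [0.02,0,0]},{"xyz": [0.02,0,0]},{"xyz": [0.02,0,0]},{"xyz": [0.02,0,0]},{"xyz": [0.02,0,0]},{"xyz": [0.02,0,0]}]}}

```text
time: 4.47
tool_pos: [0.578, 0.1042, 0.2462]
tool_rot: [3.141, 0.0, 1.151]
contact_force: [0.1, 0.2, 1.0]
opening: 0.0004
grip_force: 0.0
```

>>> {"fn": "send_path", "kwargs": {"moves": [{"xyz": [0.02,0,0]},{"xyz": [0.02,0,0]},{"xyz": [0.02,0,0]},{"xyz": [0.02,0,0]},{"xyz": [0.0133,0,0]},{},{}]}}

```text
time: 5.05
tool_pos: [0.5891, 0.1293, 0.2461]
tool_rot: [-3.142, 0.0, 1.152]
contact_force: [-0.9, -0.1, -0.3]
opening: 0.0003
grip_force: 0.0
```

```bash
python3 - <<'E'
from h import *; import cv2
delta(-.06,.068)
cv2.imwrite("pics/a2.png",cv2.resize(robot.read_camera("scene")["image"][:,:,::-1][130:280,220:420],None,fx=3,fy=3,interpolation=2))
E
```

```text
shift [-1.186e-01  8.000e-04  1.000e-04] turn [-0.0001  0.0002  0.0002]
```

View pics/a2.png

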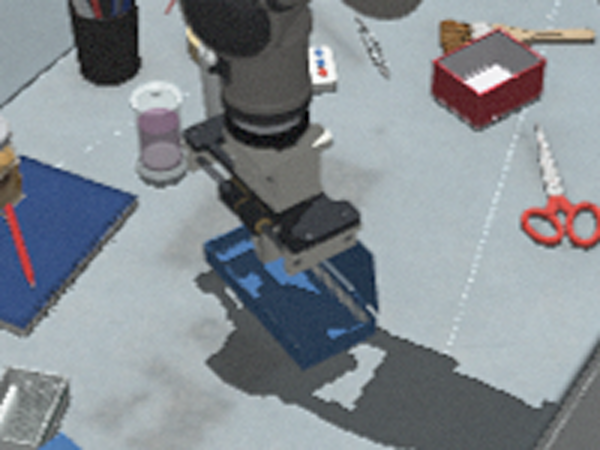

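The hollow now faces up, with corners near (205,240), (305,365) and (378,325). The lid stands behind it at (375,275). I'll raise the arm and check the tilt.

Converted, -0.03 m is -0.1, -0.02 m is -0.0667.

>>> {"fn": "send_path", "kwargs": {"moves": [{"xyz": [0,0,-0.0667]},{"xyz": [0,0,-0.1]},{"xyz": [0,0,-0.1]},{"xyz": [0,0,-0.1]},{"xyz": [0,0,-0.0667]}]}}

```text
time: 5.52
tool_pos: [0.5892, 0.1288, 0.3794]
tool_rot: [3.139, -0.002, 1.151]
contact_force: [0.7, -0.4, -0.1]
opening: 0.0004
grip_force: 0.0
```

>>> {"fn": "send_path", "kwargs": {"moves": [{"xyz": [-0.1333,0,0]},{"xyz": [-0.1333,0,0]},{"xyz": [-0.1333,0,0]},{"xyz": [-0.1333,0,0]},{}]}}

```text
time: 5.93
tool_pos: [0.5216, -0.0221, 0.3764]
tool_rot: [-3.141, 0.003, 1.146]
contact_force: [1.5, 0.8, -0.1]
opening: 0.0005
grip_force: 0.0
```

```bash
python3 - <<'E'
from h import *; import cv2
delta(-.08,.198)
t=robot.read_camera("top")["image"][:,:,::-1][140:260,240:370]
c=robot.read_camera("scene");s=c["image"][:,:,::-1][150:270,260:390].copy()
W=np.linalg.inv(c["pose"])
up=lambda i:cv2.resize(i,None,fx=4,fy=4,interpolation=2)
s=up(s)
for a,tt,z in [(.085,-.09,.024),(.085,.09,.024),(.085,-.09,0),(0,-.09,0),(0,-.09,.024),(-.031,-.09,.109),(-.031,.09,.109)]:
    p=W@np.r_[O+a*n+tt*b,z,1]; u=(c["fx"]*p[0]/p[2]+c["cx"]-260+.5)*4; v=(c["fy"]*p[1]/p[2]+c["cy"]-150+.5)*4
    cv2.circle(s,(int(u),int(v)),3,(0,255,255),1)
cv2.imwrite("pics/a3.png",cv2.resize(np.hstack([up(t),s]),(800,369)))
E
```

```text
shift [0.0272 0.0007 0.0003] turn [-0.0005  0.0029 -0.0053]
```

View pics/a3.png

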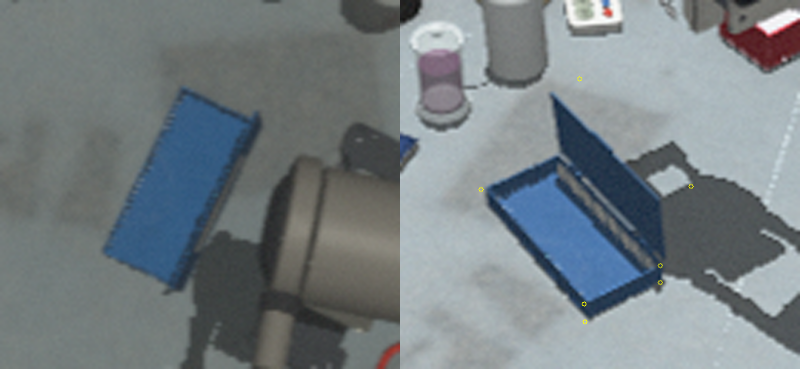

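The tray lies flat where predicted, with its corners on the projected marks: (585,304), (660,266) and (490,190). The lid stands roughly upright, with its top edge running from (553,95) to (663,195). Next I go behind the lid and sweep it over in an arc around the hinge.

Converted, 0.03 m is 0.1, 0.01 m is 0.0333.

>>> {"fn": "send_path", "kwargs": {"moves": [{"xyz": [0.045,0,0.0333]},{"xyz": [0.045,0,0.0667]},{"xyz": [0,0,0.1]},{"xyz": [0,0,0.0933]},{"xyz": [0,0,0.0333]},{}]}}

```text
time: 6.53
tool_pos: [0.5345, 0.0087, 0.2758]
tool_rot: [-3.136, 0.001, 1.152]
contact_force: [0.1, -0.1, -0.2]
opening: -0.0
grip_force: 0.0
```

>>> {"fn": "send_path", "kwargs": {"moves": [{"xyz": [0.0267,0,0]},{"xyz": [0.0267,0,0]},{"xyz": [0.0267,0,0]},{"xyz": [0.0267,0,0]},{"xyz": [0.0267,0,0]},{"xyz": [0.0267,0,0]},{"xyz": [0.0267,0,0]},{"xyz": [0.0267,0,0]}]}}

```text
time: 7.2
tool_pos: [0.5613, 0.067, 0.2783]
tool_rot: [3.141, 0.0, 1.151]
contact_force: [-0.0, -0.1, -0.9]
opening: 0.0004
grip_force: 0.4
```

>>> {"fn": "send_path", "kwargs": {"moves": [{"xyz": [0.02,0,0]},{"xyz": [0.021,0,0.0033]},{"xyz": [0.021,0,0.0033]},{"xyz": [0.021,0,0.0033]},{"xyz": [0.0207,0,0.0077]},{"xyz": [0.0207,0,0.0077]},{"xyz": [0.0207,0,0.0077]}]}}

```text
time: 7.78
tool_pos: [0.579, 0.1064, 0.268]
tool_rot: [-3.141, 0.0, 1.151]
contact_force: [0.0, -0.9, -0.5]
opening: 0.0004
grip_force: 0.1
```

```bash
python3 - <<'E'
from h import *; import cv2
delta(0,0)
cv2.imwrite("pics/a4.png",cv2.resize(robot.read_camera("scene")["image"][:,:,::-1][130:280,220:420],None,fx=3,fy=3,interpolation=2))
E
```

```text
shift [-0.0335  0.0007  0.09  ] turn [-0.0002  0.0002 -0.0004]
```

View pics/a4.png

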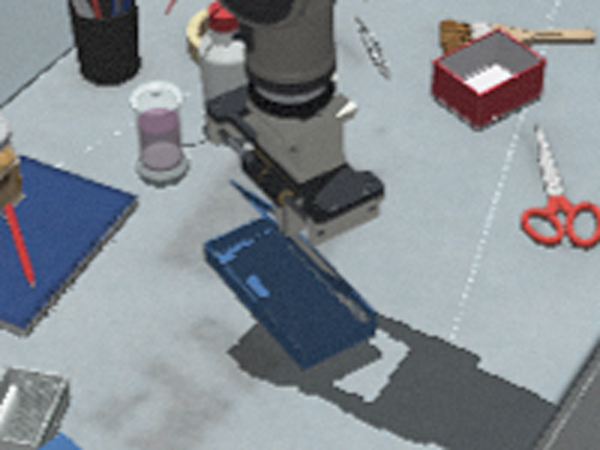

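The tray has not moved; its corner is still at (305,367). The lid leans over it, with its edge seen at (235,185). I continue the arc.

Converted, 0.006 m is 0.02, 0.0043 m is 0.0143.

>>> {"fn": "send_path", "kwargs": {"moves": [{"xyz": [0.0133,0,0.0143]},{"xyz": [0.0133,0,0.0143]},{"xyz": [0.0133,0,0.0143]},{"xyz": [0.0133,0,0.0173]},{"xyz": [0.0133,0,0.0173]},{"xyz": [0.0133,0,0.0173]},{"xyz": [0.0067,0,0.02]}]}}

```text
time: 8.42
tool_pos: [0.5895, 0.1301, 0.2332]
tool_rot: [3.141, -0.0, 1.151]
contact_force: [-0.3, 0.7, -0.3]
opening: 0.0005
grip_force: 0.1
```

>>> {"fn": "send_path", "kwargs": {"moves": [{"xyz": [0.0067,0,0.02]},{"xyz": [0.0067,0,0.02]},{"xyz": [0.0033,0,0.0143]},{"xyz": [0.0033,0,0.0143]},{"xyz": [0.0033,0,0.0143]},{}]}}

```text
time: 8.92
tool_pos: [0.592, 0.136, 0.2079]
tool_rot: [-3.14, 0.001, 1.151]
contact_force: [-0.7, 0.0, -0.5]
opening: 0.0006
grip_force: 0.0
```

```bash
python3 -c "
from h import *
delta(.07,.027)"
```

```text
shift [0.0041 0.0009 0.0029] turn [-0.0011  0.0007 -0.0002]
```

Converted, 0.002 m is 0.0067, 0.001 m is 0.0033.

>>> {"fn": "send_path", "kwargs": {"moves": [{"xyz": [0.0067,0,0.0033]},{"xyz": [0.0067,0,0.0033]},{"xyz": [0,0,0.0033]},{}]}}

```text
time: 9.25
tool_pos: [0.5939, 0.1398, 0.2059]
tool_rot: [3.141, -0.0, 1.151]
contact_force: [0.5, 0.4, -0.4]
opening: 0.0008
grip_force: 0.0
```

>>> {"fn": "send_path", "kwargs": {"moves": [{"xyz": [0,0,0.0033]},{"xyz": [0,0,0.0033]},{}]}}

```text
time: 9.5
tool_pos: [0.5939, 0.1397, 0.2048]
tool_rot: [3.141, -0.0, 1.151]
contact_force: [-1.7, -0.7, 5.7]
opening: 0.0005
grip_force: 2.7
```

Converted, 0.001 m is 0.0033.

>>> {"fn": "send_path", "kwargs": {"moves": [{"xyz": [0,0,0.0033]},{"xyz": [0,0,0.0033]},{"xyz": [0,0,0.0033]},{},{}]}}

```text
time: 9.92
tool_pos: [0.5938, 0.1397, 0.2043]
tool_rot: [3.14, -0.001, 1.151]
contact_force: [-8.4, -0.9, 23.3]
opening: 0.0007
grip_force: 11.6
```

Converted, -0.04 m is -0.1333, -0.02 m is -0.0667.

>>> {"fn": "send_path", "kwargs": {"moves": [{"xyz": [0,0,-0.0333]},{"xyz": [0,0,-0.0667]},{"xyz": [0,0,-0.1333]},{"xyz": [0,0,-0.1333]},{"xyz": [0,0,-0.0667]},{"xyz": [-0.1333,0,0]},{"xyz": [-0.1333,0,0]},{"xyz": [-0.1333,0,0]}]}}

```text
time: 10.58
tool_pos: [0.544, 0.0294, 0.3314]
tool_rot: [3.14, -0.0, 1.153]
contact_force: [-0.0, -1.3, 0.2]
opening: 0.0005
grip_force: 0.0
```

>>> {"fn": "send_path", "kwargs": {"moves": [{"xyz": [-0.1333,0,0]},{"xyz": [-0.1333,0,0]},{},{}]}}

```text
time: 10.92
tool_pos: [0.5118, -0.0448, 0.3312]
tool_rot: [3.141, -0.0, 1.147]
contact_force: [0.5, -0.1, -0.2]
opening: 0.0006
grip_force: 0.0
```

```bash
python3 - <<'E'
from h import *; import cv2
t=robot.read_camera("top")["image"][:,:,::-1][140:260,240:370]
c=robot.read_camera("scene");s=c["image"][:,:,::-1][150:270,260:390].copy()
W=np.linalg.inv(c["pose"])
up=lambda i:cv2.resize(i,None,fx=4,fy=4,interpolation=2)
s=up(s)
for a,tt,z in [(.085,-.09,.027),(.085,.09,.027),(.085,-.09,0),(0,-.09,0),(0,-.09,.027)]:
    p=W@np.r_[O+a*n+tt*b,z,1]; u=(c["fx"]*p[0]/p[2]+c["cx"]-260+.5)*4; v=(c["fy"]*p[1]/p[2]+c["cy"]-150+.5)*4
    cv2.circle(s,(int(u),int(v)),3,(0,255,255),1)
cv2.imwrite("pics/a5.png",cv2.resize(np.hstack([up(t),s]),(800,369)))
E
```

```text
(no output)
```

View pics/a5.png

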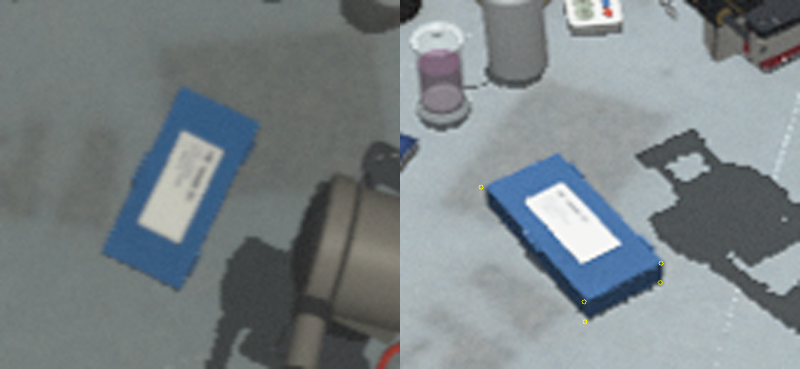

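The box is shut and flat on the projected marks, (585,302) and (660,264). No gap shows along the front edge, and the neighbours look untouched.

```bash
python3 -c "
from cell import robot
print(robot.hand_in())"
```

```text
the job is handed in; nothing more can be done
None
```

I tipped the tray onto its base where it stood, pushed the lid over and pressed it shut (23 N), left the other things alone, and handed the job in at about 11 s; no verdict came back.

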